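Clip a hook arm onto a counter display stand and lock its ring

TASK

Fetch the clip-on hook arm that lies half under the riser shelf, slip its open hub sideways onto the post of the counter display stand and let it down over the key until it sits flat on the seat, gently and without forcing it against the stand. Then swing the lock ring by its lever handle, clockwise seen from above, all the way to its stop so that its pointer meets the mark and its claws hold the hub's ears down, and let go. Leave the shoe box, the tape stand and the shoe brush where they are.

Things in the scene. Friction and masses are not known exactly. Their poses are not given: they have to be found in the camera images.
- stand: Fixed black counter display stand. Origin: centre of its round base (dia 184) on the bench, z up. Post dia 25 on the z axis, top at 306. Seat: disc dia 84, top at z 140. Key: block on the seat on the post's +x side, x 12 to 28, 22 wide, 13 high; it fits the mouth of the hook arm's hub, so the arm ends pointing to the stand's -x. Index mark: small upright tab beside the ring, 70 mm from the axis, 40 deg from +x towards +y.
- seat (a point): Centre of the seat's top face, on the post's axis, 140 mm above the bench; axes as the stand's. The hook arm is seated when its origin is here.
- hook_arm: Loose bright-steel hook arm, 0.26-0.40 kg. Origin: underside of its C-shaped hub, on the hub's axis; z up. Hub: sleeve dia 46, z 8 to 40; flange dia 68, z 0 to 8; ears on +y and -y, 20 wide, to 47 from the axis. Mouth faces +x: 28 wide, lips flared to 40, ending at x 34. Arm: bar 12 wide, z 14 to 36, to x -153, tip upturned to z 51. Centre of mass x -16. Starts flat on the bench.
- lock_ring (a joint): Angle of the captive bright-steel lock ring (dia 110, z 119 to 132 on the stand) about the post, growing clockwise seen from above. 0 open, 1.309 rad locked: there it meets its stop and its pointer meets the index mark. Stiff: 4 N at the handle, 6 N near the stop; stays where left. Two claws on its rim, tops at z 157, hook over the ears when locked; open (below 0.4) they let the hub pass.
- ring_handle (a point): Middle of the free part of the lock lever's upright black round handle: dia 16, from 28 below to 20 above this point, 95 mm from the post's axis, 156 mm above the bench. Seen in the stand's frame it lies 40 deg from +x towards -y with the ring open, 115 deg when locked. Moves with the ring.
- riser: Fixed riser shelf of black perforated steel, 340 (x) x 200 (y), top 92 mm, underside of its rim 82 mm above the bench, legs 16 square at the corners. Origin: bench level under its centre. Its front is its -y edge, at y -100; the axis of the hook arm's hub starts about 70 mm in front of it, its arm under the shelf.
- shoe_box: Bystander: dark red lidded shoe box 250 x 120 x 85 mm on the riser, origin at the centre of its underside, long side along x.
- tape_stand: Bystander: black desk tape dispenser with a roll, 150 x 58 x 89 mm, long side along x; origin at the centre of its underside on the bench.
- shoe_brush: Bystander: wooden shoe brush 160 x 46 x 42 mm, long side along x; origin at the centre of its underside on the bench.

How it is judged:
By the outcome, as a careful person would: the job done as asked, in the order asked, and still so for the second after the job is handed in, with the robot touching nothing.
It also fails if it takes over 72 s, if anything falls off the work surface, if the arm or the gripper's body presses on something with over 40 N, if the wrist force passes 120 N, or if a joint passes its speed limit or range.

ROBOT

A 6-joint arm with a two-finger parallel gripper is mounted at the origin on the work surface. World frame = base frame: x ahead of the robot, y to its left, z up, the work surface at z = 0. Lengths are in m, angles in rad, forces in N, time in s.
With the tool pointing down it reaches from about 0.35 to 0.95 m from the base axis. Payload 17.4 kg.
Tool frame: the origin (TCP) lies midway between the tips of the shut fingers; the grasp point (between the pads) lies 19 mm behind it (manip.grip_point_offset is the y of the grasp point in the tool frame, in m); y points along the fingers, z is the direction in which the jaws open and shut, and the axes are right-handed (so a half turn about y gives the same grasp; the last joint's range is limited). The gripper opens to 93 mm and grips with 3 to 60 N. Pads are 15 mm wide; open, the fingers measure 128 mm over their backs; the gripper's body (75 mm by 188 mm) begins 65 mm behind the grasp point.
Start: joints at [-1.377, 0.116, 1.442, -0, 1.584, -0.038], TCP at [0.155, -0.657, 0.219] pointing down, gripper open.
Joint ranges: [-2.83, 2.83], [-0.83, 2.19], [0.07, 2.5], [-1.14, 4.28], [0.01, 3], [-2.97, 2.97]. Speed limits (rad/s): [1.89, 1.89, 2.22, 3.14, 3.14, 3.14].

INTERFACE

Orientations are given as [roll, pitch, yaw] about the fixed x, y, z axes, in that order (R = Rz(yaw) Ry(pitch) Rx(roll)).
In Python, from workcell import manip gives the robot as it stands. The module is installed in compiled form; this text tells all that it offers.
- The arm moves only by the tool step_arm, never from a script. Its argument "moves" is a list of rows, each an object of numbers: "claw": the opening, from -1 (shut) to 1 (fully open); "dx", "dy", "dz": the shift along the tool's x, y, z in m; "wx", "wy", "wz": the turn, a rotation vector about the tool's x, y, z in rad. A call has 1 to 8 rows; each row shifts and turns the commanded pose from where the row before left it, along the tool's axes as they then stand; what a row does not reach is not made up. A row lasts 1/8 s, in which the tool goes at most 62.5 mm and 10.7 degrees, less where a joint would pass 70% of its speed; a pose out of reach is approached as far as the arm can. A call with a gripper value outside its range is refused whole. The fingers move at their own pace and stop on an object; the grip force is fixed at half the most. Time passes only in rows, so rows that do not move let the fingers close. It gives the time, the measured TCP pose, the force and the opening at its end, in the units of the state.
- manip.observe(): the state, without advancing time (a new reading comes with each control period).
- manip.read_camera(name): name is "side" or "top" or "wrist"; returns a dict with "image" (480x640x3 uint8, blue, green, red), "fx", "fy", "cx", "cy" (pixels), "R" (3x3) and "t" (3): a world point X has camera coordinates R X + t; the wrist camera has in their place "tool_from_camera" (4x4, takes a point from camera to tool coordinates, whose origin is the TCP and whose axes are the tool frame's). Camera axes: x right, y down, z forward; pixel columns grow to the right and rows downward; lengths in m; the calibration is good to about 2 mm. A picture is of the moment at which its call begins: read the wrist's pose just before it. There is no depth.
- manip.job_done(): hands the job in, once; it reports no verdict.
The state is a dict: "t": time; "joint_positions": joint angles; "qvel": joint speeds; "joint_efforts": joint torques, N m; "position": TCP position; "tcp_rot": TCP orientation; "wrist_force": force on the tool from outside, world axes, zero at the start; "wrist_torque": the same for the moment, N m; "opening": finger opening in m.
Only numpy, scipy, OpenCV 4.12 (cv2) and the standard library are available. Lean on these libraries where they do the work, as an engineer would, in place of code of your own. Each camera call takes 0.05 s, during which the arm holds its last target. There are 200 camera calls.

## Working session

There is one attempt and no reset: what is moved stays moved. The work goes in short steps, Python scripts to look and compute and a tool call to move; the robot and the scene stay as the last step left them, time stands still between calls to the robot, and variables do not carry over. Pictures are saved under pics/ and viewed, about 8 in all and at most 12, crops included, and the job is handed in when it is done.

Besides the shell and the picture viewer there is one more tool, called after ">>>" as name(argument=value, ...), one argument or row to a line, values as JSON. step_arm: Moves the arm, as the interface text tells. Its arguments: {"type":"object","properties":{"moves":{"type":"array","items":{"type":"object","properties":{"claw":{"type":"number"},"dx":{"type":"number"},"dy":{"type":"number"},"dz":{"type":"number"},"wx":{"type":"number"},"wy":{"type":"number"},"wz":{"type":"number"}}}}},"required":["moves"]}

```bash
mkdir -p pics
python3 - <<'E'
from workcell import manip
import cv2,numpy as np
s=manip.observe();print({k:np.round(v,3).tolist() for k,v in s.items()}, manip.grip_point_offset)
for n in("top","side"):
    c=manip.read_camera(n);cv2.imwrite(f"pics/{n}0.png",c["image"])
    print(n,c["fx"],c["fy"],c["cx"],c["cy"],np.round(c["R"],4).tolist(),np.round(c["t"],4).tolist())
c=manip.read_camera("wrist");print(c["fx"],c["cx"],c["cy"],np.round(c["tool_from_camera"],4).tolist())
a=cv2.imread("pics/top0.png");
E
```

```text
{'t': 0.0, 'joint_positions': [-1.377, 0.116, 1.442, -0.0, 1.584, -0.038], 'qvel': [-0.0, 0.001, 0.001, -0.0, 0.001, 0.001], 'joint_efforts': [0.0, -72.127, -62.261, 0.078, 0.024, -0.0], 'position': [0.155, -0.657, 0.218], 'tcp_rot': [-1.572, 0.0, -2.91], 'wrist_force': [0.238, 0.332, 0.977], 'wrist_torque': [0.037, 0.058, -0.04], 'opening': 0.093} -0.0188
top 604.1947428335119 604.1947428335119 314.3689141259049 242.84086555540472 [[0.0066, -1.0, -0.0021], [-0.9978, -0.0065, -0.0665], [0.0665, 0.0026, -0.9978]] [-0.0291, 0.6184, 1.7907]
side 449.3088651644802 449.3088651644802 321.0229130972234 250.58690439978778 [[-0.2584, 0.966, 0.0032], [0.9184, 0.2467, -0.3092], [-0.2995, -0.0769, -0.951]] [0.1555, -0.4971, 1.2735]
368.7586362783221 318.45928960531626 238.81233499035446 [[-0.0002, 0.9662, 0.2578, -0.0717], [0.001, -0.2578, 0.9662, -0.1647], [1.0, 0.0005, -0.0009, 0.0001], [0.0, 0.0, 0.0, 1.0]]
```

View pics/top0.png

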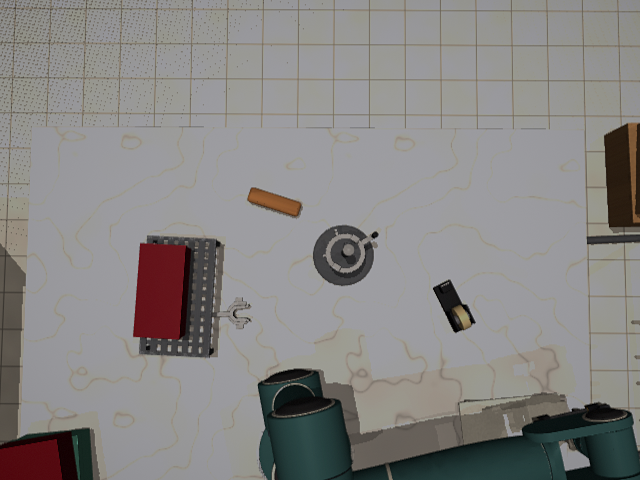

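View pics/side0.png

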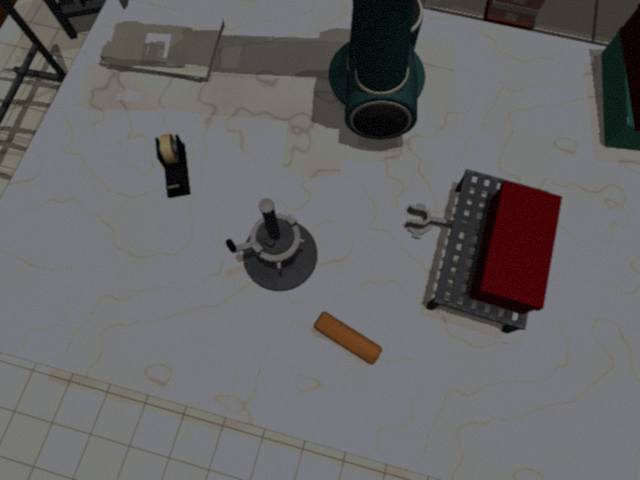

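The top view shows the stand at about (345,253), its handle at (375,235), the hub at (238,313) with its mouth facing right (world -y), and the riser on the left. The brush is at (275,201) and the tape stand at (455,305). Next I'll enlarge these.

Run:
```python
import cv2,numpy as np
t=cv2.imread("pics/top0.png");s=cv2.imread("pics/side0.png")
def crop(im,x,y,w,h,k):
    c=cv2.resize(im[y:y+h,x:x+w],None,fx=k,fy=k,interpolation=cv2.INTER_CUBIC)
    for i in range(0,w,10):
        cv2.line(c,(i*k,0),(i*k,4 if i%50 else 10),(0,0,255),1)
        if i%20==0: cv2.putText(c,str(x+i),(i*k,14),0,.3,(0,0,255),1)
    for j in range(0,h,10):
        cv2.line(c,(0,j*k),(4,j*k),(0,0,255),1); 
        if j%20==0: cv2.putText(c,str(y+j),(6,j*k+4),0,.3,(0,0,255),1)
    return c
A=np.hstack([crop(t,200,285,66,50,6),crop(t,310,215,66,50,6)])
A=np.hstack([crop(t,196,280,80,60,5),crop(t,306,220,80,60,5)])
B=np.hstack([crop(s,390,190,80,60,5),crop(s,222,195,80,60,5)])
cv2.imwrite("pics/crops.png",np.vstack([A,B]))
```

```text
(no output)
```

View pics/crops.png

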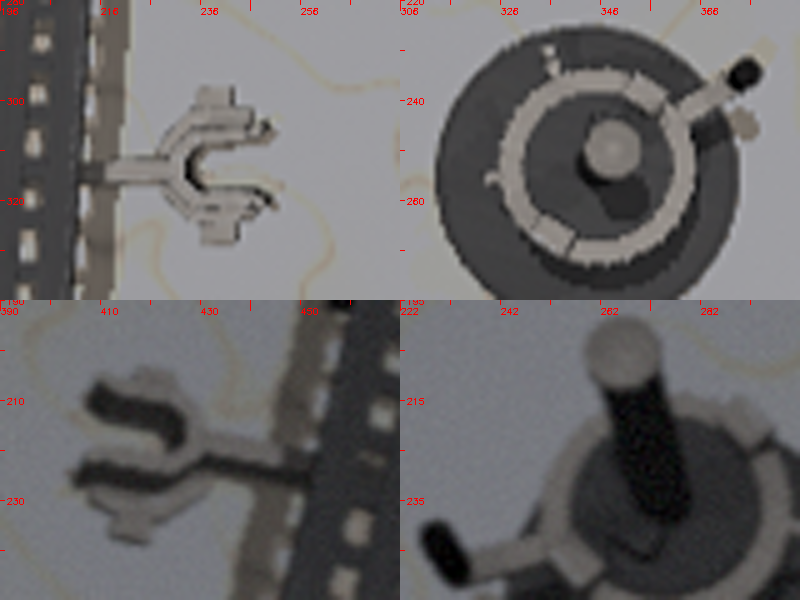

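Readings from the crops, in original pixels:
- **Hook arm:** the ear ends are at (239.4,297.6) and (240,328.6), so the hub axis is near (239.7,313).
- **Stand:** the post top is at (348.4,250) in the top view and (266.6,205.4) in the side view.
- **Handle and mark:** the handle top is at (374.8,234.4) in the top view and (228.4,242) in the side view. The mark is at (336,232).

```bash
cat > h.py <<'E'
from workcell import manip
import cv2,numpy as np
from scipy.spatial.transform import Rotation as Ro
def rot(s): return Ro.from_euler('xyz',s["tcp_rot"]).as_matrix()
def cam(n):
    s=manip.observe(); c=manip.read_camera(n)
    if n=="wrist":
        T=np.eye(4);T[:3,:3]=rot(s);T[:3,3]=s["position"]
        M=np.linalg.inv(T@np.array(c["tool_from_camera"])); c["R"],c["t"]=M[:3,:3],M[:3,3]
    c["R"]=np.array(c["R"]);c["t"]=np.array(c["t"]).ravel(); return c
def ray(c,u,v):
    d=c["R"].T@np.array([(u-c["cx"])/c["fx"],(v-c["cy"])/c["fy"],1]); return -c["R"].T@c["t"],d
def atz(c,p,z):
    o,d=ray(c,*p); return o+d*(z-o[2])/d[2]
def tri(*cp):
    A=[];b=[]
    for c,p in cp:
        o,d=ray(c,*p);d/=np.linalg.norm(d);P=np.eye(3)-np.outer(d,d);A.append(P);b.append(P@o)
    return np.linalg.lstsq(np.vstack(A),np.hstack(b),rcond=None)[0]
def proj(c,X):
    q=c["R"]@np.array(X)+c["t"];return [float(c["fx"]*q[0]/q[2]+c["cx"]),float(c["fy"]*q[1]/q[2]+c["cy"])]
def shift(goal,yaw):   # tool-frame shift & turn to get there (tool down)
    s=manip.observe();R=rot(s);G=Ro.from_euler('xyz',[-np.pi/2,0,yaw]).as_matrix()
    return np.round(R.T@(np.array(goal)-s["position"]),4),np.round(Ro.from_matrix(R.T@G).as_rotvec(),4)
def save(n,im): cv2.imwrite(f"pics/{n}.png",im)
E
python3 - <<'E'
from h import *
t=cam("top");s=cam("side")
P=tri((t,(348.4,250)),(s,(266.6,205.4)));print("post",P,atz(t,(348.4,250),.306),atz(s,(266.6,205.4),.306))
H=tri((t,(374.8,234.4)),(s,(228.4,242)));print("handle",H,atz(t,(374.8,234.4),.176),atz(s,(228.4,242),.176))
print("ring",atz(t,(345.9,253),.132),"base",atz(t,(343.4,254.5),.0))
print("mark",atz(t,(336,232),.135))
print("claws",atz(t,(355,238.5),.157),atz(t,(337,268),.157))
print("ears",atz(t,(239.4,297.6),.008),atz(t,(240,328.6),.008),"bar",atz(t,(223,314.3),.036))
E
```

```text
post [ 0.5819017  -0.11084761  0.29965148] [ 0.58204714 -0.11170293  0.306     ] [ 0.58393479 -0.10812427  0.306     ]
handle [ 0.63251685 -0.19098086  0.17642292] [ 0.63251926 -0.19096469  0.176     ] [ 0.63242796 -0.19116549  0.176     ]
ring [ 0.58315344 -0.11408356  0.132     ] base [ 0.58517413 -0.11310006  0.        ]
mark [ 0.64192051 -0.08592223  0.135     ]
claws [ 0.62230852 -0.13793849  0.157     ] [ 0.540241   -0.08837668  0.157     ]
ears [0.4532852  0.19892036 0.008     ] [0.36093181 0.19575202 0.008     ] bar [0.40458104 0.24306352 0.036     ]
```

>>> step_arm(
  moves=[
    {"dx": -0.046, "dz": -0.033, "dy": -0.004},
    {"dx": -0.046, "dz": -0.033, "dy": -0.004},
    {"dx": -0.046, "dz": -0.033, "dy": -0.004},
    {"dx": -0.046, "dz": -0.033, "dy": -0.004},
    {"dx": -0.046, "dz": -0.033, "dy": -0.004},
    {"dx": -0.046, "dz": -0.033, "dy": -0.004},
    {"dx": -0.046, "dz": -0.033, "dy": -0.004},
    {"dx": -0.012, "dz": -0.058},
  ],
)

```text
invalid input at $.moves[0]: expected keys claw, dx, dy, dz, wx, wy, wz
```

>>> step_arm(
  moves=[
    {"dx": -0.012, "dz": -0.058},
    {"dx": -0.012, "dz": -0.058},
    {"dx": -0.012, "dz": -0.058},
    {"dx": -0.012, "dz": -0.058},
    {"dx": -0.012, "dz": -0.058},
    {"dx": -0.012, "dz": -0.058},
    {"dx": -0.012, "dz": -0.058},
    {"dx": -0.012, "dz": -0.058},
  ],
)

```text
invalid input at $.moves[0]: expected keys claw, dx, dy, dz, wx, wy, wz
```

>>> step_arm(
  moves=[
    {"wy": -0.171},
    {"wy": -0.171},
    {"wy": -0.171},
    {"wy": -0.171},
    {"wy": -0.171},
    {"wy": -0.171},
    {"wy": -0.171},
    {"wy": -0.171},
  ],
)

```text
invalid input at $.moves[0]: expected keys claw, dx, dy, dz, wx, wy, wz
```

Run:
```python
from h import *
s=manip.observe();print(s["t"],s["position"],s["tcp_rot"],s["joint_positions"])
print(shift((.405,.242,.15),-1.53))
```

```text
0.25 [ 0.15501383 -0.65686035  0.21829188] [-1.57139562e+00  3.34895857e-05 -2.90985391e+00] [-1.37684146e+00  1.16257058e-01  1.44189118e+00  1.08285509e-05
  1.58404454e+00 -3.77837460e-02]
(array([-0.4497,  0.0688, -0.8174]), array([ 5.0000e-04, -1.3799e+00, -4.0000e-04]))
```

All keys are required, so I'll write each row in full.

>>> step_arm(
  moves=[
    {"claw": 1, "dx": -0.046, "dy": -0.004, "dz": -0.033, "wx": 0, "wy": 0, "wz": 0},
    {"claw": 1, "dx": -0.046, "dy": -0.004, "dz": -0.033, "wx": 0, "wy": 0, "wz": 0},
    {"claw": 1, "dx": -0.046, "dy": -0.004, "dz": -0.033, "wx": 0, "wy": 0, "wz": 0},
    {"claw": 1, "dx": -0.046, "dy": -0.004, "dz": -0.033, "wx": 0, "wy": 0, "wz": 0},
    {"claw": 1, "dx": -0.046, "dy": -0.004, "dz": -0.033, "wx": 0, "wy": 0, "wz": 0},
    {"claw": 1, "dx": -0.046, "dy": -0.004, "dz": -0.033, "wx": 0, "wy": 0, "wz": 0},
    {"claw": 1, "dx": -0.046, "dy": -0.004, "dz": -0.033, "wx": 0, "wy": 0, "wz": 0},
    {"claw": 1, "dx": -0.012, "dy": 0, "dz": -0.058, "wx": 0, "wy": 0, "wz": 0},
  ],
)

```text
t: 1.25
position: [0.4151, -0.2975, 0.2463]
tcp_rot: [-1.572, -0.0, -2.909]
wrist_force: [0.9, 0.9, 0.1]
opening: 0.0929
```

>>> step_arm(
  moves=[
    {"claw": 1, "dx": -0.012, "dy": 0, "dz": -0.058, "wx": 0, "wy": 0, "wz": 0},
    {"claw": 1, "dx": -0.012, "dy": 0, "dz": -0.058, "wx": 0, "wy": 0, "wz": 0},
    {"claw": 1, "dx": -0.012, "dy": 0, "dz": -0.058, "wx": 0, "wy": 0, "wz": 0},
    {"claw": 1, "dx": -0.012, "dy": 0, "dz": -0.058, "wx": 0, "wy": 0, "wz": 0},
    {"claw": 1, "dx": -0.012, "dy": 0, "dz": -0.058, "wx": 0, "wy": 0, "wz": 0},
    {"claw": 1, "dx": -0.012, "dy": 0, "dz": -0.058, "wx": 0, "wy": 0, "wz": 0},
    {"claw": 1, "dx": -0.012, "dy": 0, "dz": -0.058, "wx": 0, "wy": 0, "wz": 0},
    {"claw": 1, "dx": -0.012, "dy": 0, "dz": -0.058, "wx": 0, "wy": 0, "wz": 0},
  ],
)

```text
t: 2.25
position: [0.4, 0.1767, 0.2469]
tcp_rot: [-1.571, 0.001, -2.91]
wrist_force: [0.2, 0.2, -0.6]
opening: 0.093
```

>>> step_arm(
  moves=[
    {"claw": 1, "dx": 0, "dy": 0, "dz": 0, "wx": 0, "wy": -0.171, "wz": 0},
    {"claw": 1, "dx": 0, "dy": 0, "dz": 0, "wx": 0, "wy": -0.171, "wz": 0},
    {"claw": 1, "dx": 0, "dy": 0, "dz": 0, "wx": 0, "wy": -0.171, "wz": 0},
    {"claw": 1, "dx": 0, "dy": 0, "dz": 0, "wx": 0, "wy": -0.171, "wz": 0},
    {"claw": 1, "dx": 0, "dy": 0, "dz": 0, "wx": 0, "wy": -0.171, "wz": 0},
    {"claw": 1, "dx": 0, "dy": 0, "dz": 0, "wx": 0, "wy": -0.171, "wz": 0},
    {"claw": 1, "dx": 0, "dy": 0, "dz": 0, "wx": 0, "wy": -0.171, "wz": 0},
    {"claw": 1, "dx": 0, "dy": 0, "dz": 0, "wx": 0, "wy": -0.171, "wz": 0},
  ],
)

```text
t: 3.25
position: [0.4005, 0.1747, 0.2467]
tcp_rot: [-1.571, 0.0, -1.536]
wrist_force: [0.0, -0.2, 0.0]
opening: 0.0932
```

Run:
```python
from h import *
s=manip.observe();print(s["t"],s["position"],s["tcp_rot"],s["joint_positions"])
print(shift((.405,.242,.15),-1.53))
```

```text
3.25 [0.400496   0.17467923 0.24667753] [-1.57072564e+00  4.68367658e-05 -1.53615046e+00] [ 3.52872716e-01 -4.24684044e-01  1.87687540e+00  2.25265127e-05
  1.68931951e+00  3.18229518e-01]
(array([-0.0671,  0.0967,  0.0068]), array([-0.0001, -0.0062, -0.    ]))
```

Run:
```python
from h import *
c=cam("wrist");save("w1",c["image"]);np.savez("w1.npz",R=c["R"],t=c["t"])
```

>>> step_arm(
  moves=[
    {"claw": 1, "dx": -0.033, "dy": 0.02, "dz": 0.003, "wx": 0, "wy": 0, "wz": 0},
    {"claw": 1, "dx": -0.034, "dy": 0.03, "dz": 0.003, "wx": 0, "wy": 0, "wz": 0},
    {"claw": 1, "dx": 0, "dy": 0.02, "dz": 0, "wx": 0, "wy": 0, "wz": 0.147},
    {"claw": 1, "dx": 0, "dy": 0, "dz": 0, "wx": 0, "wy": 0, "wz": 0.147},
    {"claw": 1, "dx": 0, "dy": 0, "dz": 0, "wx": 0, "wy": 0, "wz": 0.147},
    {"claw": 1, "dx": 0, "dy": 0, "dz": 0, "wx": 0, "wy": 0, "wz": 0},
  ],
)

```text
t: 4.05
position: [0.4048, 0.2404, 0.176]
tcp_rot: [-1.573, 0.441, -1.548]
wrist_force: [0.3, -0.2, 0.5]
opening: 0.0926
```

Run:
```python
from h import *
c=cam("wrist");save("w2",c["image"]);np.savez("w2.npz",R=c["R"],t=c["t"])
a=cv2.imread("pics/w1.png");b=c["image"]
s=manip.observe();print(s["position"],s["tcp_rot"])
save("w12",np.vstack([cv2.resize(a,(400,300)),cv2.resize(b,(400,300))]) if 0 else np.hstack([a[:,:400],b[:,120:520]]))
d=np.load("w1.npz");c1=dict(c,R=d["R"],t=d["t"]);print(proj(c1,(.407,.197,.04)),proj(c,(.407,.197,.04)))
```

```text
[0.40487573 0.24083983 0.17647254] [-1.5720006   0.43843292 -1.5463602 ]
[325.3040351761966, 191.38659480123442] [319.7601302351123, 352.0776154765987]
```

Run:
```python
from h import *
a=cv2.imread("pics/w1.png")[90:290,225:425];b=cv2.imread("pics/w2.png")[200:480,180:460]
def g(c,x,y,k):
    c=cv2.resize(c,None,fx=k,fy=k,interpolation=cv2.INTER_CUBIC);h,w=c.shape[:2]
    for i in range(0,int(w/k),20):cv2.line(c,(int(i*k),0),(int(i*k),6),(0,0,255));cv2.putText(c,str(x+i),(int(i*k),16),0,.3,(0,0,255))
    for i in range(0,int(h/k),20):cv2.line(c,(0,int(i*k)),(6,int(i*k)),(0,0,255));cv2.putText(c,str(y+i),(8,int(i*k)+4),0,.3,(0,0,255))
    return c
save("w12",np.hstack([g(a,225,90,2),g(b,180,200,400/280)]))
```

```text
(no output)
```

View pics/w12.png

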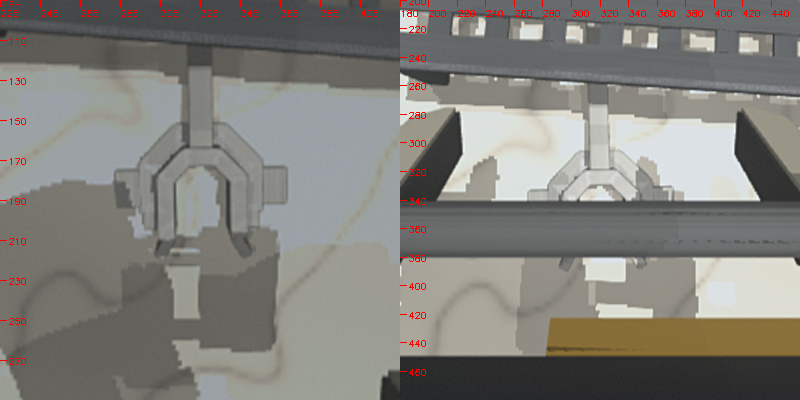

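The hub and bar are clear in both views. The bar lies on column 325 in w1 and 319 in w2, and the back of the sleeve is at (325,164) in w1 and (319,317.6) in w2. The ears in w1 span 282 to 368.5 at row 183.5.

Run:
```python
from h import *
c=cam("wrist");L=lambda n:dict(c,**{k:np.load(n+".npz")[k] for k in"Rt"})
a,b=L("w1"),L("w2")
print("sleeve back top",tri((a,(325,164)),(b,(319,317.6))))
print("ears",atz(a,(282,184),.008),atz(a,(368.5,183),.008))
print("bar",atz(a,(325.2,125),.036),atz(b,(319.2,280),.036),atz(a,(325,164),.036),atz(b,(319,317.6),.036))
print("riser edge", atz(a,(325,112),.092),atz(b,(319,253),.092))
print("TCP at b", proj(b,(.405,.24,.0)))
```

```text
sleeve back top [0.40552912 0.2250487  0.05462085]
ears [0.36029536 0.19917401 0.008     ] [0.45435051 0.20354212 0.008     ]
bar [0.40442725 0.26107796 0.036     ] [0.40514418 0.25634324 0.036     ] [0.4057028  0.22382596 0.036     ] [0.40572043 0.2246175  0.036     ]
riser edge [0.40296324 0.26902237 0.092     ] [0.40463429 0.27182276 0.092     ]
TCP at b [318.64313535437645, 299.89512770706574]
```

>>> step_arm(
  moves=[
    {"claw": 1, "dx": 0.016, "dy": 0.038, "dz": 0, "wx": 0, "wy": 0, "wz": 0},
    {"claw": 1, "dx": 0.016, "dy": 0.038, "dz": 0, "wx": 0, "wy": 0, "wz": 0},
    {"claw": 1, "dx": 0.016, "dy": 0.038, "dz": 0, "wx": 0, "wy": 0, "wz": 0},
    {"claw": 0.2, "dx": 0.016, "dy": 0.0375, "dz": 0, "wx": 0, "wy": 0, "wz": 0},
    {"claw": -0.5, "dx": 0, "dy": 0, "dz": 0, "wx": 0, "wy": 0, "wz": 0},
    {"claw": -1, "dx": 0, "dy": 0, "dz": 0, "wx": 0, "wy": 0, "wz": 0},
    {"claw": -1, "dx": 0, "dy": 0, "dz": 0, "wx": 0, "wy": 0, "wz": 0},
    {"claw": -1, "dx": 0, "dy": 0, "dz": 0, "wx": 0, "wy": 0, "wz": 0},
  ],
)

```text
t: 5.15
position: [0.405, 0.2488, 0.0135]
tcp_rot: [-1.569, 0.441, -1.541]
wrist_force: [-0.1, -0.3, 0.2]
opening: 0.0479
```

>>> step_arm(
  moves=[
    {"claw": -1, "dx": 0, "dy": 0, "dz": 0, "wx": 0, "wy": 0, "wz": 0},
  ],
)

```text
t: 5.28
position: [0.4047, 0.2486, 0.0129]
tcp_rot: [-1.57, 0.441, -1.542]
wrist_force: [-0.0, -0.2, 0.2]
opening: 0.0377
```

>>> step_arm(
  moves=[
    {"claw": -1, "dx": 0, "dy": 0, "dz": 0, "wx": 0, "wy": 0, "wz": 0},
    {"claw": -1, "dx": 0, "dy": 0, "dz": 0, "wx": 0, "wy": 0, "wz": 0},
    {"claw": -1, "dx": 0, "dy": 0, "dz": 0, "wx": 0, "wy": 0, "wz": 0},
    {"claw": -1, "dx": 0, "dy": 0, "dz": 0, "wx": 0, "wy": 0, "wz": 0},
    {"claw": -1, "dx": 0, "dy": 0, "dz": 0, "wx": 0, "wy": 0, "wz": 0},
  ],
)

```text
t: 5.9
position: [0.4045, 0.2486, 0.0123]
tcp_rot: [-1.571, 0.441, -1.542]
wrist_force: [-0.2, -0.7, 1.1]
opening: 0.0117
```

>>> step_arm(
  moves=[
    {"claw": -1, "dx": -0.002, "dy": -0.0045, "dz": 0, "wx": 0, "wy": 0, "wz": 0},
    {"claw": -1, "dx": -0.002, "dy": -0.0045, "dz": 0, "wx": 0, "wy": 0, "wz": 0},
    {"claw": -1, "dx": 0.015, "dy": -0.007, "dz": 0, "wx": 0, "wy": 0, "wz": 0},
    {"claw": -1, "dx": 0.027, "dy": -0.0127, "dz": 0, "wx": 0, "wy": 0, "wz": 0},
    {"claw": -1, "dx": 0.027, "dy": -0.0127, "dz": 0, "wx": 0, "wy": 0, "wz": 0},
    {"claw": -1, "dx": 0.027, "dy": -0.0127, "dz": 0, "wx": 0, "wy": 0, "wz": 0},
    {"claw": -1, "dx": 0.015, "dy": -0.007, "dz": 0, "wx": 0, "wy": 0, "wz": 0},
    {"claw": -1, "dx": 0, "dy": 0, "dz": 0, "wx": 0, "wy": 0, "wz": 0},
  ],
)

```text
t: 6.9
position: [0.4082, 0.1251, 0.0221]
tcp_rot: [-1.571, 0.441, -1.543]
wrist_force: [0.1, 0.3, -4.7]
opening: 0.0119
```

>>> step_arm(
  moves=[
    {"claw": -1, "dx": 0.002, "dy": 0.0045, "dz": 0, "wx": 0, "wy": 0, "wz": 0},
    {"claw": -1, "dx": 0.002, "dy": 0.004, "dz": 0, "wx": 0, "wy": 0, "wz": 0},
    {"claw": -1, "dx": 0, "dy": 0, "dz": 0, "wx": 0, "wy": 0, "wz": 0},
    {"claw": 0, "dx": 0, "dy": 0, "dz": 0, "wx": 0, "wy": 0, "wz": 0},
    {"claw": 0, "dx": 0, "dy": 0, "dz": 0, "wx": 0, "wy": 0, "wz": 0},
    {"claw": 0, "dx": -0.009, "dy": 0.002, "dz": 0, "wx": 0, "wy": 0, "wz": -0.147},
    {"claw": 0, "dx": -0.009, "dy": 0.001, "dz": 0, "wx": 0, "wy": 0, "wz": -0.147},
    {"claw": 0, "dx": -0.007, "dy": 0, "dz": 0, "wx": 0, "wy": -0.017, "wz": -0.147},
  ],
)

```text
t: 7.9
position: [0.4079, 0.151, 0.0183]
tcp_rot: [-1.566, -0.004, -1.525]
wrist_force: [1.2, -1.0, -0.2]
opening: 0.0464
```

Run:
```python
from h import *
s=manip.observe();print(s["t"],s["position"],s["tcp_rot"],s["opening"])
c=cam("wrist");save("w3",c["image"]);np.savez("w3.npz",R=c["R"],t=c["t"])
print(proj(c,(.411,.078,.04)),proj(c,(.411,.078,.0)))
```

```text
7.9 [0.40790707 0.1510291  0.01830172] [-1.5664812  -0.00408086 -1.52508348] 0.04642513538599181
[317.2562534293747, 454.7886380414784] [317.18639853802455, 397.9030891112951]
```

View pics/w3.png

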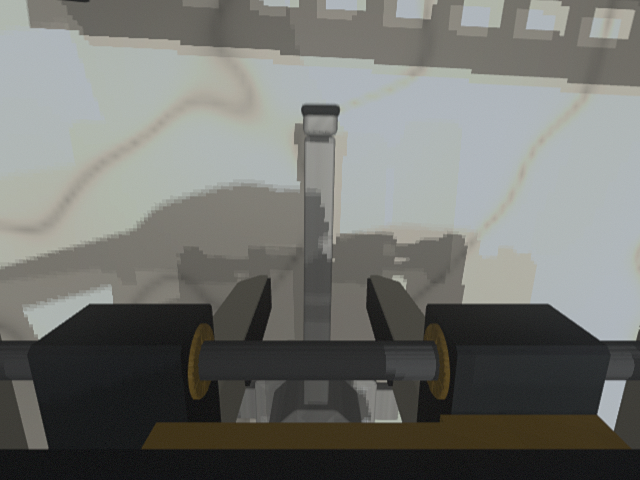

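The bar lies midway between the fingers, at column 318 near row 280 and 320.5 at the tip (row 104).

Run:
```python
from h import *
c=cam("wrist");d=np.load("w3.npz");c.update(R=d["R"],t=d["t"])
p=atz(c,(319.5,150),.036);q=atz(c,(317.5,300),.036);print(p,q,np.degrees(np.arctan2(*(q-p)[1::-1])))
tip=atz(c,(320.5,105),.051);print(tip, "hub back",atz(c,(316,385),.04))
```

```text
[0.40550773 0.21896927 0.036     ] [0.40758498 0.15605029 0.036     ] -88.10908623018253
[0.40503317 0.23412516 0.051     ] hub back [0.40869698 0.11649833 0.04      ]
```

>>> step_arm(
  moves=[
    {"claw": -0.5, "dx": 0, "dy": 0.008, "dz": 0, "wx": 0, "wy": 0, "wz": 0},
    {"claw": -1, "dx": 0, "dy": 0, "dz": 0, "wx": 0, "wy": 0, "wz": 0},
    {"claw": -1, "dx": 0, "dy": 0, "dz": 0, "wx": 0, "wy": 0, "wz": 0},
    {"claw": -1, "dx": 0, "dy": 0, "dz": 0, "wx": 0, "wy": 0, "wz": 0},
    {"claw": -1, "dx": 0, "dy": 0, "dz": 0, "wx": 0, "wy": 0, "wz": 0},
    {"claw": -1, "dx": 0, "dy": 0, "dz": 0, "wx": 0, "wy": 0, "wz": 0},
    {"claw": -1, "dx": 0, "dy": 0, "dz": 0, "wx": 0, "wy": 0, "wz": 0},
  ],
)

```text
t: 8.88
position: [0.4073, 0.1506, 0.0092]
tcp_rot: [-1.569, -0.0, -1.525]
wrist_force: [0.2, -2.5, -1.0]
opening: 0.0118
```

>>> step_arm(
  moves=[
    {"claw": -1, "dx": 0, "dy": -0.01, "dz": 0, "wx": 0, "wy": 0, "wz": 0},
    {"claw": -1, "dx": 0, "dy": -0.03, "dz": 0, "wx": 0, "wy": 0, "wz": 0},
    {"claw": -1, "dx": 0, "dy": -0.04, "dz": 0, "wx": 0, "wy": 0, "wz": 0},
    {"claw": -1, "dx": 0, "dy": -0.04, "dz": 0, "wx": 0, "wy": 0, "wz": 0},
    {"claw": -1, "dx": 0, "dy": -0.04, "dz": 0, "wx": 0, "wy": 0, "wz": 0},
    {"claw": -1, "dx": 0, "dy": -0.03, "dz": 0, "wx": 0, "wy": 0, "wz": 0},
    {"claw": -1, "dx": 0, "dy": -0.01, "dz": 0, "wx": 0, "wy": 0, "wz": 0},
  ],
)

```text
t: 9.75
position: [0.4073, 0.1509, 0.2112]
tcp_rot: [-1.567, 0.001, -1.525]
wrist_force: [0.7, -0.4, -4.6]
opening: 0.0116
```

>>> step_arm(
  moves=[
    {"claw": -1, "dx": 0.02, "dy": 0, "dz": 0, "wx": 0, "wy": 0, "wz": 0},
    {"claw": -1, "dx": 0.035, "dy": 0, "dz": -0.001, "wx": 0, "wy": 0, "wz": 0},
    {"claw": -1, "dx": 0.035, "dy": 0, "dz": -0.001, "wx": 0, "wy": 0, "wz": 0},
    {"claw": -1, "dx": 0.035, "dy": 0, "dz": -0.001, "wx": 0, "wy": 0, "wz": 0},
    {"claw": -1, "dx": 0.035, "dy": 0, "dz": -0.001, "wx": 0, "wy": 0, "wz": 0},
    {"claw": -1, "dx": 0.03, "dy": 0, "dz": -0.001, "wx": 0, "wy": 0, "wz": 0},
    {"claw": -1, "dx": 0.02, "dy": 0, "dz": -0.001, "wx": 0, "wy": -0.07, "wz": 0},
    {"claw": -1, "dx": 0, "dy": 0, "dz": 0, "wx": 0, "wy": -0.14, "wz": 0},
  ],
)

```text
t: 10.75
position: [0.4102, -0.0604, 0.2081]
tcp_rot: [-1.571, 0.001, -1.313]
wrist_force: [0.4, 0.4, -4.9]
opening: 0.0117
```

>>> step_arm(
  moves=[
    {"claw": -1, "dx": 0, "dy": 0, "dz": 0, "wx": 0, "wy": -0.15, "wz": 0},
    {"claw": -1, "dx": 0, "dy": 0, "dz": 0, "wx": 0, "wy": -0.15, "wz": 0},
    {"claw": -1, "dx": 0, "dy": 0, "dz": 0, "wx": 0, "wy": -0.15, "wz": 0},
    {"claw": -1, "dx": 0, "dy": 0, "dz": 0, "wx": 0, "wy": -0.15, "wz": 0},
    {"claw": -1, "dx": 0, "dy": 0, "dz": 0, "wx": 0, "wy": -0.15, "wz": 0},
    {"claw": -1, "dx": 0, "dy": 0, "dz": 0, "wx": 0, "wy": -0.15, "wz": 0},
    {"claw": -1, "dx": 0, "dy": 0, "dz": 0, "wx": 0, "wy": -0.1, "wz": 0},
    {"claw": -1, "dx": 0, "dy": 0, "dz": 0, "wx": 0, "wy": -0.02, "wz": 0},
  ],
)

```text
t: 11.75
position: [0.4103, -0.0593, 0.2083]
tcp_rot: [-1.57, 0.0, -0.294]
wrist_force: [0.6, 0.4, -4.0]
opening: 0.0115
```

Run:
```python
from h import *
s=manip.observe();print(s["t"],s["position"],s["tcp_rot"],s["joint_positions"])
for n in("top","side","wrist"):
    c=cam(n);save(n+"4",c["image"]);np.savez(n+"4.npz",R=c["R"],t=c["t"])
    print(n,proj(c,(.583,-.112,.306)),proj(c,(.478,-.08,.2)))
t,s,w=[cv2.imread(f"pics/{n}4.png") for n in("top","side","wrist")]
def g(c,x,y,w,h,k):
    c=cv2.resize(c[y:y+h,x:x+w],None,fx=k,fy=k,interpolation=cv2.INTER_CUBIC)
    for i in range(0,w,10):cv2.line(c,(int(i*k),0),(int(i*k),6),(0,0,255));i%20 or cv2.putText(c,str(x+i),(int(i*k),16),0,.3,(0,0,255))
    for i in range(0,h,10):cv2.line(c,(0,int(i*k)),(6,int(i*k)),(0,0,255));i%20 or cv2.putText(c,str(y+i),(8,int(i*k)+4),0,.3,(0,0,255))
    return c
A=np.hstack([g(t,300,215,100,75,4),g(s,210,165,100,75,4)])
save("c4",np.vstack([A,cv2.resize(w,(400,300)) if 0 else np.hstack([cv2.resize(w,(400,300)),g(w,220,260,200,150,2)])]))
```

```text
11.75 [ 0.41033424 -0.05928745  0.20829029] [-1.57046926e+00  3.13359311e-04 -2.94416270e-01] [-2.05295739e-01 -4.76178618e-01  1.97328814e+00  3.54624218e-04
  1.64476614e+00 -1.48164959e+00]
top [348.5188818844069, 249.62351109217062] [334.3496326796971, 290.7664873300941]
side [264.71103606876335, 204.43335508284676] [299.8329667934492, 184.28736124472596]
wrist [317.72963137491604, 879.3558064483244] [317.7192777865474, 405.4238573245573]
```

View pics/c4.png

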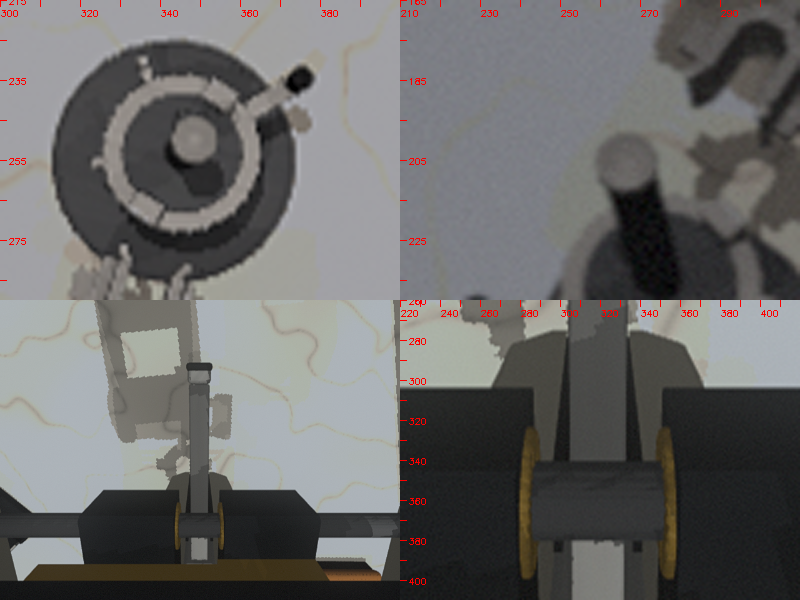

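>>> step_arm(
  moves=[
    {"claw": -1, "dx": 0.01, "dy": 0, "dz": 0, "wx": 0, "wy": 0, "wz": 0},
    {"claw": -1, "dx": 0.02, "dy": 0, "dz": 0, "wx": 0, "wy": 0, "wz": 0},
    {"claw": -1, "dx": 0.015, "dy": 0, "dz": 0, "wx": 0, "wy": 0, "wz": 0},
    {"claw": -1, "dx": 0, "dy": 0, "dz": 0, "wx": 0, "wy": 0, "wz": 0},
  ],
)

```text
t: 12.4
position: [0.4544, -0.0728, 0.2088]
tcp_rot: [-1.571, 0.0, -0.295]
wrist_force: [-0.4, 0.5, -3.8]
opening: 0.0116
```

```bash
cat >> h.py <<'E'
def g(c,x,y,w,h,k,d=10):
    c=cv2.resize(c[y:y+h,x:x+w],None,fx=k,fy=k,interpolation=cv2.INTER_CUBIC)
    for i in range(0,w,d):cv2.line(c,(int(i*k),0),(int(i*k),6),(0,0,255));cv2.putText(c,str(x+i),(int(i*k),16),0,.35,(0,0,255))
    for i in range(0,h,d):cv2.line(c,(0,int(i*k)),(6,int(i*k)),(0,0,255));cv2.putText(c,str(y+i),(8,int(i*k)+4),0,.35,(0,0,255))
    return c
E
python3 - <<'E'
from h import *
s=manip.observe();print(s["t"],s["position"],s["tcp_rot"])
t,q=cam("top"),cam("side")
# sag check: tip expected in wrist image
w=cam("wrist");T=np.eye(4);R=rot(s)
print("tip exp",proj(w,R@np.array([.071-.153,.0092-.051,0])+s["position"]))
h=R@np.array([.071,.0092,0])+s["position"];print("hub",h,"top px",proj(t,h+[0,0,.04]),"side",proj(q,h+[0,0,.04]))
for z in(.132,.24,.306): print(z,proj(t,(.5826,-.1125,z)),proj(q,(.5826,-.1125,z)))
save("c5",np.hstack([g(t["image"],318,220,66,85,6),g(q["image"],235,165,66,85,6)]))
E
```

```text
12.4 [ 0.45436768 -0.07275384  0.20878048] [-1.57050475e+00  8.73542626e-05 -2.95494827e-01]
tip exp [317.5695038809966, 106.9783663746455]
hub [ 0.52229042 -0.09342718  0.19957428] top px [340.00430503932887, 274.06846095059876] side [286.4803494449483, 193.19368049598296]
0.132 [345.3356612098808, 253.1931096014477] [273.7758031285089, 236.6103633848454]
0.24 [347.3473035902086, 251.16426659632265] [268.43686064230593, 217.91342700313922]
0.306 [348.71670223997194, 249.78315885124343] [264.51305874712403, 204.17230231445413]
```

View pics/c5.png

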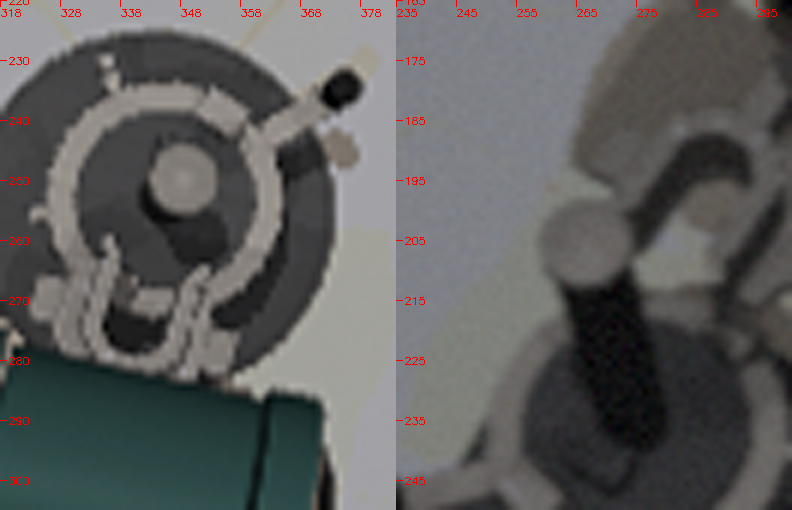

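The wrist view puts the tip where expected, so there is no sag. In the top view the lips (336,260) and (352.3,264.7) straddle the post axis to within about 1 mm. I'll advance gently and watch the forces.

>>> step_arm(
  moves=[
    {"claw": -1, "dx": 0.012, "dy": 0, "dz": 0, "wx": 0, "wy": 0, "wz": 0},
    {"claw": -1, "dx": 0.012, "dy": 0, "dz": 0, "wx": 0, "wy": 0, "wz": 0},
    {"claw": -1, "dx": 0.006, "dy": 0, "dz": 0, "wx": 0, "wy": 0, "wz": 0},
    {"claw": -1, "dx": 0.004, "dy": 0, "dz": 0, "wx": 0, "wy": 0, "wz": 0},
    {"claw": -1, "dx": 0, "dy": 0, "dz": 0, "wx": 0, "wy": 0, "wz": 0},
  ],
)

```text
t: 13.18
position: [0.4864, -0.0824, 0.2092]
tcp_rot: [-1.57, -0.001, -0.295]
wrist_force: [-0.8, 0.1, -3.1]
opening: 0.012
```

>>> step_arm(
  moves=[
    {"claw": -1, "dx": 0.008, "dy": 0, "dz": 0, "wx": 0, "wy": 0, "wz": 0},
    {"claw": -1, "dx": 0.008, "dy": 0, "dz": 0, "wx": 0, "wy": 0, "wz": 0},
    {"claw": -1, "dx": 0, "dy": 0, "dz": 0, "wx": 0, "wy": 0, "wz": 0},
  ],
)

```text
t: 13.55
position: [0.502, -0.0872, 0.2092]
tcp_rot: [-1.57, -0.001, -0.295]
wrist_force: [-0.3, 0.6, -3.2]
opening: 0.0117
```

>>> step_arm(
  moves=[
    {"claw": -1, "dx": 0.005, "dy": 0, "dz": 0, "wx": 0, "wy": 0, "wz": 0},
    {"claw": -1, "dx": 0.005, "dy": 0, "dz": 0, "wx": 0, "wy": 0, "wz": 0},
    {"claw": -1, "dx": 0, "dy": 0, "dz": 0, "wx": 0, "wy": 0, "wz": 0},
  ],
)

```text
t: 13.92
position: [0.5114, -0.09, 0.2092]
tcp_rot: [-1.57, -0.001, -0.295]
wrist_force: [-0.2, -0.4, -4.0]
opening: 0.012
```

>>> step_arm(
  moves=[
    {"claw": -1, "dx": 0.002, "dy": 0, "dz": 0, "wx": 0, "wy": 0, "wz": 0},
    {"claw": -1, "dx": 0, "dy": 0, "dz": 0, "wx": 0, "wy": 0, "wz": 0},
  ],
)

```text
t: 14.18
position: [0.5131, -0.0905, 0.2093]
tcp_rot: [-1.57, -0.001, -0.295]
wrist_force: [0.1, 0.2, -4.2]
opening: 0.0118
```

>>> step_arm(
  moves=[
    {"claw": -1, "dx": 0.001, "dy": 0, "dz": 0, "wx": 0, "wy": 0, "wz": 0},
    {"claw": -1, "dx": 0, "dy": 0, "dz": 0, "wx": 0, "wy": 0, "wz": 0},
  ],
)

```text
t: 14.42
position: [0.514, -0.0908, 0.2094]
tcp_rot: [-1.57, -0.001, -0.295]
wrist_force: [-0.3, -0.7, -3.5]
opening: 0.012
```

>>> step_arm(
  moves=[
    {"claw": -1, "dx": 0.001, "dy": 0, "dz": 0, "wx": 0, "wy": 0, "wz": 0},
    {"claw": -1, "dx": 0, "dy": 0, "dz": 0, "wx": 0, "wy": 0, "wz": 0},
  ],
)

```text
t: 14.68
position: [0.515, -0.0911, 0.2094]
tcp_rot: [-1.57, -0.001, -0.295]
wrist_force: [-0.4, -0.3, -3.7]
opening: 0.0115
```

>>> step_arm(
  moves=[
    {"claw": -1, "dx": 0.001, "dy": 0, "dz": 0, "wx": 0, "wy": 0, "wz": 0},
    {"claw": -1, "dx": 0, "dy": 0, "dz": 0, "wx": 0, "wy": 0, "wz": 0},
  ],
)

```text
t: 14.92
position: [0.5155, -0.0912, 0.2093]
tcp_rot: [-1.57, 0.0, -0.295]
wrist_force: [-5.7, 1.1, -3.1]
opening: 0.0121
```

Run:
```python
from h import *
s=manip.observe();print(s["t"],s["position"],s["tcp_rot"])
t,q=cam("top"),cam("side")
save("c6",np.hstack([g(t["image"],318,220,66,85,6),g(q["image"],235,165,66,85,6)]))
```

```text
14.925 [ 0.51550211 -0.09123398  0.20927294] [-1.57043492e+00  2.21204806e-04 -2.94755998e-01]
```

View pics/c6.png

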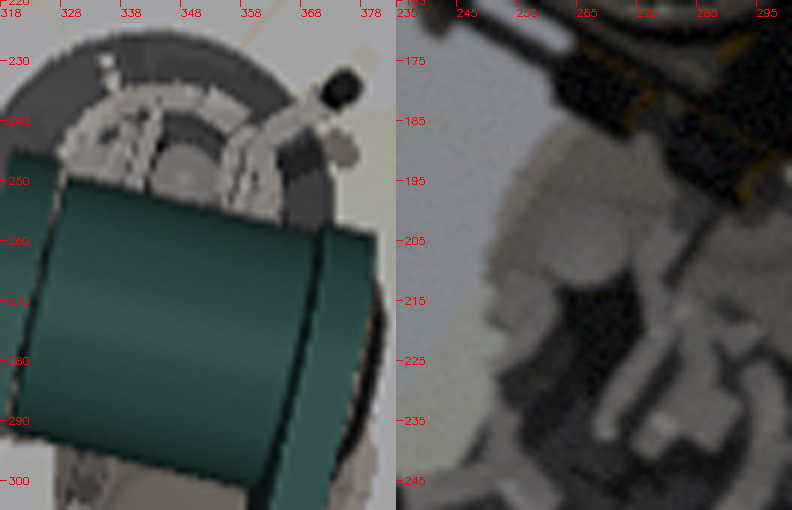

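The post sits inside the slot, and the bore's back touched it lightly at TCP x 0.5155 (5.7 N). I'll back off to the bore clearance and lower.

>>> step_arm(
  moves=[
    {"claw": -1, "dx": -0.0018, "dy": 0, "dz": 0, "wx": 0, "wy": 0, "wz": 0},
    {"claw": -1, "dx": 0, "dy": 0.01, "dz": 0, "wx": 0, "wy": 0, "wz": 0},
    {"claw": -1, "dx": 0, "dy": 0.014, "dz": 0, "wx": 0, "wy": 0, "wz": 0},
    {"claw": -1, "dx": 0, "dy": 0.01, "dz": 0, "wx": 0, "wy": 0, "wz": 0},
    {"claw": -1, "dx": 0, "dy": 0.004, "dz": 0, "wx": 0, "wy": 0, "wz": 0},
    {"claw": -1, "dx": 0, "dy": 0, "dz": 0, "wx": 0, "wy": 0, "wz": 0},
  ],
)

```text
t: 15.78
position: [0.5142, -0.0908, 0.1711]
tcp_rot: [-1.57, -0.001, -0.295]
wrist_force: [0.1, -0.2, -3.1]
opening: 0.0117
```

>>> step_arm(
  moves=[
    {"claw": -1, "dx": 0, "dy": 0.003, "dz": 0, "wx": 0, "wy": 0, "wz": 0},
    {"claw": -1, "dx": 0, "dy": 0.003, "dz": 0, "wx": 0, "wy": 0, "wz": 0},
    {"claw": -1, "dx": 0, "dy": 0.002, "dz": 0, "wx": 0, "wy": 0, "wz": 0},
    {"claw": -1, "dx": 0, "dy": 0, "dz": 0, "wx": 0, "wy": 0, "wz": 0},
  ],
)

```text
t: 16.27
position: [0.5142, -0.0908, 0.1632]
tcp_rot: [-1.57, -0.001, -0.295]
wrist_force: [-0.1, -1.0, -4.8]
opening: 0.0118
```

>>> step_arm(
  moves=[
    {"claw": -1, "dx": 0, "dy": 0.003, "dz": 0, "wx": 0, "wy": 0, "wz": 0},
    {"claw": -1, "dx": 0, "dy": 0.002, "dz": 0, "wx": 0, "wy": 0, "wz": 0},
    {"claw": -1, "dx": 0, "dy": 0, "dz": 0, "wx": 0, "wy": 0, "wz": 0},
  ],
)

```text
t: 16.65
position: [0.5142, -0.0908, 0.1581]
tcp_rot: [-1.57, -0.001, -0.295]
wrist_force: [-0.2, 0.7, -5.5]
opening: 0.0121
```

>>> step_arm(
  moves=[
    {"claw": -1, "dx": 0, "dy": 0.003, "dz": 0, "wx": 0, "wy": 0, "wz": 0},
    {"claw": -1, "dx": 0, "dy": 0.003, "dz": 0, "wx": 0, "wy": 0, "wz": 0},
    {"claw": -1, "dx": 0, "dy": 0, "dz": 0, "wx": 0, "wy": 0, "wz": 0},
  ],
)

```text
t: 17.02
position: [0.5143, -0.0909, 0.1526]
tcp_rot: [-1.57, -0.001, -0.295]
wrist_force: [-1.0, 0.6, -0.4]
opening: 0.0117
```

>>> step_arm(
  moves=[
    {"claw": -1, "dx": 0, "dy": 0.002, "dz": 0, "wx": 0, "wy": 0, "wz": 0},
    {"claw": -1, "dx": 0, "dy": 0, "dz": 0, "wx": 0, "wy": 0, "wz": 0},
  ],
)

```text
t: 17.27
position: [0.5145, -0.0909, 0.152]
tcp_rot: [-1.57, -0.003, -0.295]
wrist_force: [-8.9, 1.9, 14.5]
opening: 0.012
```

>>> step_arm(
  moves=[
    {"claw": -1, "dx": 0, "dy": -0.002, "dz": 0, "wx": 0, "wy": 0, "wz": 0},
    {"claw": -1, "dx": 0, "dy": 0, "dz": 0, "wx": 0, "wy": 0, "wz": 0},
  ],
)

```text
t: 17.52
position: [0.5144, -0.0909, 0.1523]
tcp_rot: [-1.57, -0.001, -0.295]
wrist_force: [-0.6, 0.4, 1.6]
opening: 0.0122
```

Run:
```python
from h import *
s=manip.observe();print(s["t"],s["position"],s["tcp_rot"],s["wrist_force"])
t,q,w=cam("top"),cam("side"),cam("wrist");R=rot(s)
for d in(.0092,.0125): print("tip exp",proj(w,R@np.array([.071-.153,d-.051,0])+s["position"]))
A=np.vstack([g(t["image"],318,220,80,60,5),g(w["image"],270,70,80,60,5)])
save("c7",np.hstack([A,g(q["image"],230,185,50,75,8)]))
```

```text
17.525 [ 0.5143622  -0.09087237  0.15233758] [-1.57039373e+00 -1.43936059e-03 -2.94840541e-01] [-0.58757635  0.44123328  1.58873431]
tip exp [317.6629108996318, 104.21480630742616]
tip exp [317.67562166420765, 105.18882098494709]
```

View pics/c7.png

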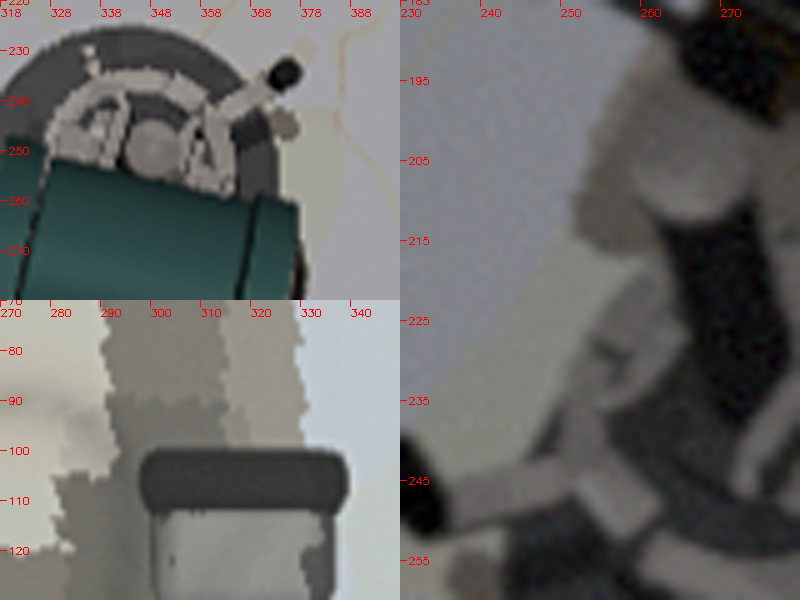

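The arm has sagged nose-down by about 1–2° in the grip: in the wrist view the tip's far edge is at row 100, where about 101 or more was expected. So the hub's front touched the seat first. I'll level it with a small pitch as I lower.

>>> step_arm(
  moves=[
    {"claw": -1, "dx": 0, "dy": 0.001, "dz": 0, "wx": 0, "wy": 0, "wz": -0.015},
    {"claw": -1, "dx": 0, "dy": 0, "dz": 0, "wx": 0, "wy": 0, "wz": 0},
  ],
)

```text
t: 17.92
position: [0.5145, -0.0909, 0.1519]
tcp_rot: [-1.57, -0.018, -0.295]
wrist_force: [-1.2, -0.1, 4.8]
opening: 0.0117
```

>>> step_arm(
  moves=[
    {"claw": -1, "dx": 0, "dy": 0.001, "dz": 0, "wx": 0, "wy": 0, "wz": -0.015},
    {"claw": -1, "dx": 0, "dy": 0, "dz": 0, "wx": 0, "wy": 0, "wz": 0},
  ],
)

```text
t: 18.18
position: [0.5145, -0.0909, 0.1514]
tcp_rot: [-1.57, -0.033, -0.295]
wrist_force: [-3.4, 0.6, 9.3]
opening: 0.0116
```

>>> step_arm(
  moves=[
    {"claw": -1, "dx": 0, "dy": 0.001, "dz": 0, "wx": 0, "wy": 0, "wz": 0},
    {"claw": -1, "dx": 0, "dy": 0, "dz": 0, "wx": 0, "wy": 0, "wz": 0},
  ],
)

```text
t: 18.42
position: [0.5146, -0.0909, 0.1511]
tcp_rot: [-1.57, -0.033, -0.295]
wrist_force: [-8.7, 1.6, 16.7]
opening: 0.0119
```

>>> step_arm(
  moves=[
    {"claw": -1, "dx": 0, "dy": -0.0015, "dz": 0, "wx": 0, "wy": 0, "wz": 0},
    {"claw": -1, "dx": 0, "dy": 0, "dz": 0, "wx": 0, "wy": 0, "wz": 0},
  ],
)

```text
t: 18.68
position: [0.5145, -0.0909, 0.1514]
tcp_rot: [-1.57, -0.032, -0.295]
wrist_force: [-2.2, 0.7, 7.6]
opening: 0.0117
```

>>> step_arm(
  moves=[
    {"claw": -0.6, "dx": 0, "dy": 0, "dz": 0, "wx": 0, "wy": 0, "wz": 0},
    {"claw": -0.4, "dx": 0, "dy": 0, "dz": 0, "wx": 0, "wy": 0, "wz": 0},
    {"claw": -0.2, "dx": 0, "dy": 0, "dz": 0, "wx": 0, "wy": 0, "wz": 0},
    {"claw": -0.2, "dx": 0, "dy": 0, "dz": 0, "wx": 0, "wy": 0, "wz": 0},
  ],
)

```text
t: 19.18
position: [0.5143, -0.0909, 0.1507]
tcp_rot: [-1.57, -0.031, -0.295]
wrist_force: [0.7, -0.6, -0.3]
opening: 0.0367
```

Run:
```python
from h import *
s=manip.observe();print(s["t"],s["position"],s["tcp_rot"],s["wrist_force"],s["opening"])
w=cam("wrist");np.savez("w8.npz",R=w["R"],t=w["t"]);save("w8",w["image"])
yaw=-.295;p=np.array([.5830,-.1119,.14]);e=np.array([np.cos(yaw),np.sin(yaw),0])
print("tip seated exp",proj(w,p-e*.153+[0,0,.051]),"bar40",proj(w,p-e*.12+[0,0,.036]))
t=cam("top");print([np.round(proj(t,p+e*a+np.array([-e[1],e[0],0])*b+[0,0,z]),1) for a,b,z in((34,20,40),(34,-20,40),(0,47,8),(0,-47,8)) for a,b,z in[(a/1e3,b/1e3,z/1e3)]])
```

```text
19.175 [ 0.51428059 -0.0908544   0.15071128] [-1.57041639 -0.03108297 -0.29484517] [ 0.73517729 -0.62405341 -0.26937108] 0.036690353384031586
tip seated exp [317.21027477410905, 111.34306888153168] bar40 [317.3386590871039, 205.38449064181108]
[array([342.6, 238.1]), array([356.6, 242.5]), array([329.3, 247.8]), array([361.6, 257.8])]
```

>>> step_arm(
  moves=[
    {"claw": -0.2, "dx": 0, "dy": -0.02, "dz": 0, "wx": 0, "wy": 0, "wz": 0},
    {"claw": -0.2, "dx": 0, "dy": -0.04, "dz": 0, "wx": 0, "wy": 0, "wz": 0},
    {"claw": -0.2, "dx": 0, "dy": -0.06, "dz": 0, "wx": 0, "wy": 0, "wz": 0},
    {"claw": -0.2, "dx": -0.04, "dy": 0, "dz": 0, "wx": 0, "wy": 0, "wz": 0.03},
    {"claw": -0.2, "dx": -0.05, "dy": 0, "dz": 0, "wx": 0, "wy": 0, "wz": 0},
    {"claw": -0.2, "dx": -0.05, "dy": 0, "dz": 0, "wx": 0, "wy": 0, "wz": 0},
    {"claw": -0.2, "dx": 0, "dy": 0, "dz": 0, "wx": 0, "wy": 0, "wz": 0},
  ],
)

```text
t: 20.15
position: [0.375, -0.0485, 0.272]
tcp_rot: [-1.57, -0.006, -0.294]
wrist_force: [-0.1, 0.2, 0.6]
opening: 0.0373
```

Run:
```python
from h import *
s=manip.observe();print(s["t"],s["position"],s["tcp_rot"],s["wrist_force"])
t,q,w=cam("top"),cam("side"),cam("wrist")
for n,c in(("t9",t),("s9",q),("w9",w)): save(n,c["image"])
p=np.array([.5830,-.1119,.14]);e=np.array([np.cos(-.297),np.sin(-.297),0]);f=np.array([-e[1],e[0],0])
for z0 in(0,.003):
  for n,a,b,z in(("lipL",34,20,40),("lipR",34,-20,40),("earL",0,47,8),("earR",0,-47,8),("tip",-153,0,51)):
    X=p+e*a/1e3+f*b/1e3+[0,0,z/1e3+z0];print(n,np.round(proj(t,X),1),np.round(proj(q,X),1),end=" ")
  print()
save("c9",np.hstack([np.vstack([g(t["image"],318,225,80,60,5),g(w["image"],220,330,160,120,2.5,20)]),g(q["image"],235,190,50,75,8)]))
```

```text
20.15 [ 0.37499339 -0.04854329  0.27197753] [-1.5698807  -0.0058431  -0.29443308] [-0.13046292  0.17647426  0.60130227]
lipL [342.7 238.1] [270.6 247. ] lipR [356.6 242.5] [254.6 237.3] earL [329.3 247.7] [291.6 245.3] earR [361.5 257.8] [255.3 223.5] tip [329.4 306.1] [311.  170.8] 
lipL [342.7 238.1] [270.5 246.5] lipR [356.7 242.4] [254.4 236.8] earL [329.3 247.7] [291.5 244.9] earR [361.6 257.8] [255.1 223. ] tip [329.4 306.1] [311.  170.1]
```

View pics/c9.png

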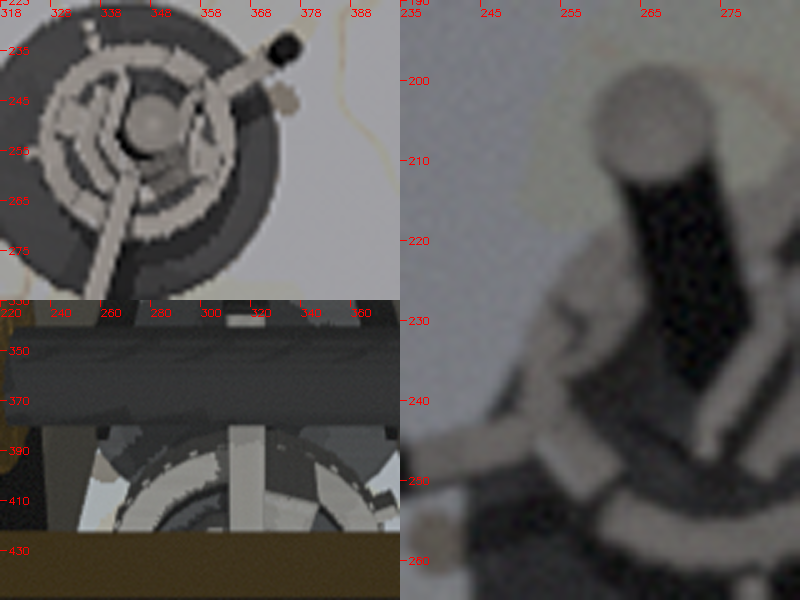

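The hub looks coaxial with the post and seated (top lips near (343,238)). Next is the ring. I'll turn the gripper so its camera side faces away from the post, then take the handle.

>>> step_arm(
  moves=[
    {"claw": 0.3, "dx": 0, "dy": 0, "dz": 0, "wx": 0, "wy": 0.185, "wz": 0},
    {"claw": 0.3, "dx": 0, "dy": 0, "dz": 0, "wx": 0, "wy": 0.185, "wz": 0},
    {"claw": 0.3, "dx": 0, "dy": 0, "dz": 0, "wx": 0, "wy": 0.185, "wz": 0},
    {"claw": 0.3, "dx": 0, "dy": 0, "dz": 0, "wx": 0, "wy": 0.185, "wz": 0},
    {"claw": 0.3, "dx": 0, "dy": 0, "dz": 0, "wx": 0, "wy": 0.185, "wz": 0},
    {"claw": 0.3, "dx": 0, "dy": 0, "dz": 0, "wx": 0, "wy": 0.185, "wz": 0},
    {"claw": 0.3, "dx": 0, "dy": 0, "dz": 0, "wx": 0, "wy": 0.185, "wz": 0},
    {"claw": 0.3, "dx": 0, "dy": 0, "dz": 0, "wx": 0, "wy": 0.185, "wz": 0},
  ],
)

```text
t: 21.3
position: [0.3775, -0.0494, 0.2693]
tcp_rot: [-1.571, 0.0, -1.781]
wrist_force: [-0.3, -0.7, 0.3]
opening: 0.0603
```

>>> step_arm(
  moves=[
    {"claw": 0.3, "dx": 0, "dy": 0, "dz": 0, "wx": 0, "wy": 0.185, "wz": 0},
    {"claw": 0.3, "dx": 0, "dy": 0, "dz": 0, "wx": 0, "wy": 0.185, "wz": 0},
    {"claw": 0.3, "dx": 0, "dy": 0, "dz": 0, "wx": 0, "wy": 0.185, "wz": 0},
    {"claw": 0.3, "dx": 0, "dy": 0, "dz": 0, "wx": 0, "wy": 0.185, "wz": 0},
    {"claw": 0.3, "dx": 0, "dy": 0, "dz": 0, "wx": 0, "wy": 0.185, "wz": 0},
    {"claw": 0.3, "dx": 0, "dy": 0, "dz": 0, "wx": 0, "wy": 0.185, "wz": 0},
    {"claw": 0.3, "dx": 0, "dy": 0, "dz": 0, "wx": 0, "wy": 0.185, "wz": 0},
    {"claw": 0.3, "dx": 0, "dy": 0, "dz": 0, "wx": 0, "wy": 0.185, "wz": 0},
  ],
)

```text
t: 22.3
position: [0.3775, -0.0494, 0.2693]
tcp_rot: [-1.571, -0.0, 3.022]
wrist_force: [-0.2, 0.3, -0.1]
opening: 0.0608
```

>>> step_arm(
  moves=[
    {"claw": 0.3, "dx": 0, "dy": 0, "dz": 0, "wx": 0, "wy": 0.185, "wz": 0},
    {"claw": 0.3, "dx": 0, "dy": 0, "dz": 0, "wx": 0, "wy": 0.185, "wz": 0},
    {"claw": 0.3, "dx": 0, "dy": 0, "dz": 0, "wx": 0, "wy": 0.185, "wz": 0},
    {"claw": 0.3, "dx": 0, "dy": 0, "dz": 0, "wx": 0, "wy": 0.185, "wz": 0},
    {"claw": 0.3, "dx": 0, "dy": 0, "dz": 0, "wx": 0, "wy": 0.185, "wz": 0},
    {"claw": 0.3, "dx": 0, "dy": 0, "dz": 0, "wx": 0, "wy": 0.185, "wz": 0},
    {"claw": 0.3, "dx": 0, "dy": 0, "dz": 0, "wx": 0, "wy": 0.185, "wz": 0},
  ],
)

```text
t: 23.18
position: [0.3775, -0.0494, 0.2693]
tcp_rot: [-1.571, -0.0, 1.727]
wrist_force: [-1.3, -0.3, 0.7]
opening: 0.0602
```

Run:
```python
from h import *
s=manip.observe();print(s["t"],s["position"],s["tcp_rot"],s["joint_positions"])
print(shift((.47,-.26,.26),np.radians(95)))
print(shift((.6325,-.191,.26),np.radians(95)))
# tip height check: dark band edge rows in w3 (bench) and w8 (released)
for n in("w3","w8"):
    im=cv2.imread(f"pics/{n}.png").mean(2);print(n,im[88:130:2,308:330].mean(1).astype(int))
```

```text
23.175 [ 0.37752089 -0.0493928   0.26929372] [-1.57068075e+00 -3.46638338e-04  1.72704874e+00] [-1.97347948e-01 -5.59743628e-01  1.92886102e+00  2.91082990e-04
  1.77270372e+00  2.78805061e+00]
(array([-0.2224,  0.0092, -0.0586]), array([-0.0001,  0.069 ,  0.0003]))
(array([-0.1796,  0.0092, -0.2298]), array([-0.0001,  0.069 ,  0.0003]))
w3 [180 180 180 180 180 180 180 173 123  55  57  57  54  71 127 150 149 147
 145 143 141]
w8 [136 135 133 133 129 120 113 113 114 101  50  53  53  50  48  46  69  93
  91  91  90]
```

>>> step_arm(
  moves=[
    {"claw": 0.3, "dx": -0.0445, "dy": 0.002, "dz": -0.0117, "wx": 0, "wy": 0, "wz": 0},
    {"claw": 0.3, "dx": -0.0445, "dy": 0.002, "dz": -0.0117, "wx": 0, "wy": 0, "wz": 0},
    {"claw": 0.3, "dx": -0.0445, "dy": 0.002, "dz": -0.0117, "wx": 0, "wy": 0, "wz": 0},
    {"claw": 0.3, "dx": -0.0445, "dy": 0.002, "dz": -0.0117, "wx": 0, "wy": 0, "wz": 0},
    {"claw": 0.3, "dx": -0.0445, "dy": 0.002, "dz": -0.0117, "wx": 0, "wy": 0, "wz": 0},
    {"claw": 0.3, "dx": 0.0143, "dy": 0, "dz": -0.057, "wx": 0, "wy": 0, "wz": 0},
    {"claw": 0.3, "dx": 0.0143, "dy": 0, "dz": -0.057, "wx": 0, "wy": 0, "wz": 0},
    {"claw": 0.3, "dx": 0.0143, "dy": 0, "dz": -0.057, "wx": 0, "wy": 0, "wz": 0},
  ],
)

```text
t: 24.18
position: [0.6347, -0.1891, 0.2586]
tcp_rot: [-1.571, -0.0, 1.733]
wrist_force: [-0.6, -0.6, 0.0]
opening: 0.0603
```

>>> step_arm(
  moves=[
    {"claw": 0.3, "dx": 0, "dy": 0.03, "dz": 0, "wx": 0, "wy": 0.069, "wz": 0},
    {"claw": 0.3, "dx": 0, "dy": 0, "dz": 0, "wx": 0, "wy": 0, "wz": 0},
  ],
)

```text
t: 24.42
position: [0.6325, -0.1891, 0.2261]
tcp_rot: [-1.567, -0.002, 1.665]
wrist_force: [0.3, 0.3, 0.4]
opening: 0.0605
```

Run:
```python
from h import *
s=manip.observe();print(s["t"],s["position"],s["tcp_rot"],s["joint_positions"])
print(shift((.6325,-.191,.145),np.radians(95)))
w=cam("wrist");print(proj(w,(.6325,-.191,.176)))
save("w10",w["image"])
```

```text
24.425 [ 0.63247164 -0.1890587   0.2261099 ] [-1.56672258 -0.0022374   1.66505093] [-3.29272324e-01  8.49984537e-02  1.46290066e+00  3.65615792e-04
  1.59832687e+00  2.71807038e+00]
(array([-0.0021,  0.0811, -0.0002]), array([-0.0041,  0.007 ,  0.0022]))
[318.9928084349745, 257.3341037560202]
```

View pics/w10.png

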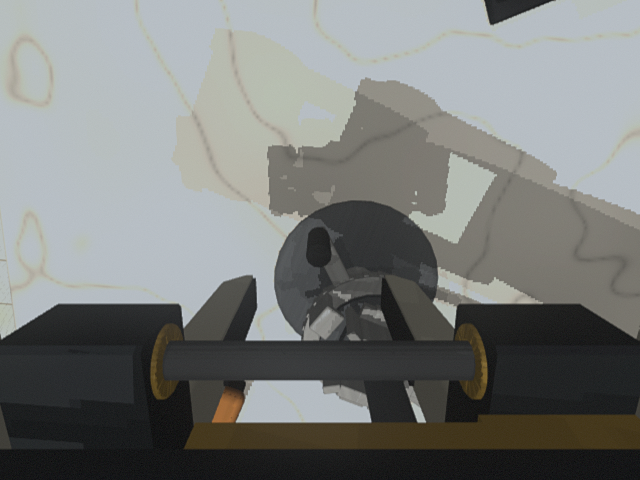

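The handle top is at about (319,257), exactly where predicted and centred between the fingers. I'll descend and close.

>>> step_arm(
  moves=[
    {"claw": 0.3, "dx": -0.002, "dy": 0.03, "dz": 0, "wx": 0, "wy": 0, "wz": 0},
    {"claw": 0.3, "dx": 0, "dy": 0.03, "dz": 0, "wx": 0, "wy": 0, "wz": 0},
    {"claw": 0, "dx": 0, "dy": 0.021, "dz": 0, "wx": 0, "wy": 0, "wz": 0},
    {"claw": -0.5, "dx": 0, "dy": 0, "dz": 0, "wx": 0, "wy": 0, "wz": 0},
    {"claw": -1, "dx": 0, "dy": 0, "dz": 0, "wx": 0, "wy": 0, "wz": 0},
    {"claw": -1, "dx": 0, "dy": 0, "dz": 0, "wx": 0, "wy": 0, "wz": 0},
    {"claw": -1, "dx": 0, "dy": 0, "dz": 0, "wx": 0, "wy": 0, "wz": 0},
    {"claw": -1, "dx": 0, "dy": 0, "dz": 0, "wx": 0, "wy": 0, "wz": 0},
  ],
)

```text
t: 25.48
position: [0.6328, -0.1912, 0.1496]
tcp_rot: [-1.573, 0.0, 1.664]
wrist_force: [-2.3, 0.3, 5.8]
opening: 0.0155
```

Run:
```python
from h import *
s=manip.observe();print(s["t"],s["position"],s["tcp_rot"],s["wrist_force"],s["opening"])
p=s["position"][:2];c=np.array([.582,-.112]);r=p-c;a0=np.arctan2(r[1],r[0]);print(np.hypot(*r),np.degrees(a0))
R=rot(s);q=p.copy()
for k in range(1,16):
    a=a0-np.radians(5*k);n=c+.0945*np.array([np.cos(a),np.sin(a)])
    d=R.T@np.array([*(n-q),0]);q=n;print(k,np.round(1000*d[[0,2]],1),np.round(n,4))
```

```text
25.475 [ 0.63280897 -0.19123351  0.14958161] [-1.57282903e+00  4.46933490e-04  1.66448116e+00] [-2.25908112  0.31122341  5.84450115] 0.015451657288250398
0.09412491456410534 -57.3297302376671
1 [-3.8  7.3] [ 0.6259 -0.1957]
2 [-2.8  7.8] [ 0.6184 -0.1992]
3 [-2.1  8. ] [ 0.6107 -0.202 ]
4 [-1.4  8.1] [ 0.6027 -0.2042]
5 [-0.7  8.2] [ 0.5946 -0.2057]
6 [0.  8.2] [ 0.5864 -0.2064]
7 [0.7 8.2] [ 0.5782 -0.2064]
8 [1.5 8.1] [ 0.5699 -0.2057]
9 [2.2 8. ] [ 0.5618 -0.2043]
10 [2.8 7.7] [ 0.5539 -0.2022]
11 [3.5 7.5] [ 0.5461 -0.1994]
12 [4.1 7.1] [ 0.5386 -0.196 ]
13 [4.8 6.7] [ 0.5315 -0.1919]
14 [5.3 6.3] [ 0.5247 -0.1871]
15 [5.8 5.8] [ 0.5184 -0.1819]
```

>>> step_arm(
  moves=[
    {"claw": -1, "dx": 0, "dy": -0.002, "dz": 0, "wx": 0, "wy": 0, "wz": 0},
    {"claw": -1, "dx": -0.0038, "dy": 0, "dz": 0.0073, "wx": 0, "wy": 0, "wz": 0},
    {"claw": -1, "dx": -0.0028, "dy": 0, "dz": 0.0078, "wx": 0, "wy": 0, "wz": 0},
  ],
)

```text
t: 25.85
position: [0.6186, -0.1995, 0.1497]
tcp_rot: [-1.573, 0.001, 1.664]
wrist_force: [10.0, -6.3, -10.4]
opening: 0.0151
```

>>> step_arm(
  moves=[
    {"claw": -1, "dx": -0.0021, "dy": 0, "dz": 0.008, "wx": 0, "wy": 0, "wz": 0},
    {"claw": -1, "dx": -0.0014, "dy": 0, "dz": 0.0081, "wx": 0, "wy": 0, "wz": 0},
    {"claw": -1, "dx": -0.0007, "dy": 0, "dz": 0.0082, "wx": 0, "wy": 0, "wz": 0},
  ],
)

```text
t: 26.22
position: [0.5946, -0.2069, 0.1498]
tcp_rot: [-1.573, 0.002, 1.663]
wrist_force: [9.4, -12.6, -9.4]
opening: 0.0154
```

>>> step_arm(
  moves=[
    {"claw": -1, "dx": -0.0015, "dy": 0.0015, "dz": 0.0082, "wx": 0, "wy": 0, "wz": 0},
    {"claw": -1, "dx": 0.0006, "dy": 0, "dz": 0.0082, "wx": 0, "wy": 0, "wz": 0},
    {"claw": -1, "dx": 0.0013, "dy": 0, "dz": 0.0081, "wx": 0, "wy": 0, "wz": 0},
  ],
)

```text
t: 26.6
position: [0.5705, -0.2089, 0.1497]
tcp_rot: [-1.574, 0.003, 1.663]
wrist_force: [6.7, -11.1, -1.9]
opening: 0.0155
```

>>> step_arm(
  moves=[
    {"claw": -1, "dx": 0.0021, "dy": 0, "dz": 0.008, "wx": 0, "wy": 0, "wz": 0},
    {"claw": -1, "dx": 0.0027, "dy": 0, "dz": 0.0077, "wx": 0, "wy": 0, "wz": 0},
    {"claw": -1, "dx": 0.0034, "dy": 0, "dz": 0.0075, "wx": 0, "wy": 0, "wz": 0},
  ],
)

```text
t: 26.98
position: [0.5466, -0.2021, 0.1496]
tcp_rot: [-1.574, 0.002, 1.664]
wrist_force: [6.8, -5.9, -1.2]
opening: 0.0152
```

Run:
```python
from h import *
s=manip.observe();p=s["position"][:2];r=p-np.array([.582,-.112]);print(p,np.hypot(*r),np.degrees(np.arctan2(r[1],r[0])))
```

```text
[ 0.54660735 -0.20212075] 0.09682143430187058 -111.44116614292525
```

>>> step_arm(
  moves=[
    {"claw": -1, "dx": 0.0038, "dy": 0, "dz": 0.0071, "wx": 0, "wy": 0, "wz": 0},
    {"claw": -1, "dx": 0.0045, "dy": 0, "dz": 0.0067, "wx": 0, "wy": 0, "wz": 0},
  ],
)

```text
t: 27.22
position: [0.5321, -0.1949, 0.1496]
tcp_rot: [-1.574, 0.001, 1.664]
wrist_force: [8.1, -1.3, -0.7]
opening: 0.0154
```

>>> step_arm(
  moves=[
    {"claw": -1, "dx": 0.005, "dy": 0, "dz": 0.0063, "wx": 0, "wy": 0, "wz": 0},
    {"claw": -1, "dx": 0.003, "dy": 0, "dz": 0.003, "wx": 0, "wy": 0, "wz": 0},
    {"claw": -1, "dx": 0, "dy": 0, "dz": 0, "wx": 0, "wy": 0, "wz": 0},
  ],
)

```text
t: 27.6
position: [0.5219, -0.1876, 0.1495]
tcp_rot: [-1.574, 0.001, 1.664]
wrist_force: [4.0, -1.0, 0.7]
opening: 0.0153
```

Run:
```python
from h import *
s=manip.observe();p=s["position"][:2];r=p-np.array([.583,-.1135]);print(p,s["wrist_force"],np.hypot(*r),np.degrees(np.arctan2(r[1],r[0])))
```

```text
[ 0.5219438  -0.18757176] [ 4.0165963  -1.00078925  0.74274627] 0.09599210357049985 -129.49822761299708
```

>>> step_arm(
  moves=[
    {"claw": -1, "dx": 0.0014, "dy": 0, "dz": 0.0014, "wx": 0, "wy": 0, "wz": 0},
    {"claw": -1, "dx": 0.0014, "dy": 0, "dz": 0.0014, "wx": 0, "wy": 0, "wz": 0},
    {"claw": -1, "dx": 0, "dy": 0, "dz": 0, "wx": 0, "wy": 0, "wz": 0},
  ],
)

```text
t: 27.98
position: [0.5195, -0.1854, 0.1496]
tcp_rot: [-1.575, 0.002, 1.664]
wrist_force: [10.4, -5.3, -2.5]
opening: 0.015
```

>>> step_arm(
  moves=[
    {"claw": -1, "dx": 0.0011, "dy": 0, "dz": 0.0011, "wx": 0, "wy": 0, "wz": 0},
    {"claw": -1, "dx": 0, "dy": 0, "dz": 0, "wx": 0, "wy": 0, "wz": 0},
  ],
)

```text
t: 28.22
position: [0.5194, -0.1853, 0.1496]
tcp_rot: [-1.578, 0.004, 1.664]
wrist_force: [23.4, -12.9, -8.4]
opening: 0.0153
```

>>> step_arm(
  moves=[
    {"claw": -1, "dx": 0.0011, "dy": 0, "dz": 0.0011, "wx": 0, "wy": 0, "wz": 0},
    {"claw": -1, "dx": 0, "dy": 0, "dz": 0, "wx": 0, "wy": 0, "wz": 0},
  ],
)

```text
t: 28.48
position: [0.5193, -0.1849, 0.1497]
tcp_rot: [-1.58, 0.006, 1.664]
wrist_force: [35.7, -19.0, -12.6]
opening: 0.0155
```

The force climbs steeply with no movement, so the ring is on its stop. I'll relax and let go.

>>> step_arm(
  moves=[
    {"claw": -1, "dx": -0.0015, "dy": 0, "dz": -0.0015, "wx": 0, "wy": 0, "wz": 0},
    {"claw": -1, "dx": 0, "dy": 0, "dz": 0, "wx": 0, "wy": 0, "wz": 0},
  ],
)

```text
t: 28.72
position: [0.5195, -0.1851, 0.1496]
tcp_rot: [-1.576, 0.002, 1.664]
wrist_force: [16.6, -8.1, -4.6]
opening: 0.0153
```

>>> step_arm(
  moves=[
    {"claw": -0.4, "dx": 0, "dy": 0, "dz": 0, "wx": 0, "wy": 0, "wz": 0},
    {"claw": 0, "dx": 0, "dy": 0, "dz": 0, "wx": 0, "wy": 0, "wz": 0},
    {"claw": 0.1, "dx": 0, "dy": 0, "dz": 0, "wx": 0, "wy": 0, "wz": 0},
    {"claw": 0.1, "dx": 0, "dy": -0.03, "dz": 0, "wx": 0, "wy": 0, "wz": 0},
    {"claw": 0.1, "dx": 0, "dy": -0.05, "dz": 0, "wx": 0, "wy": 0, "wz": 0},
    {"claw": 0.1, "dx": -0.02, "dy": -0.03, "dz": 0.01, "wx": 0, "wy": 0, "wz": 0},
    {"claw": 0.1, "dx": -0.04, "dy": 0, "dz": 0.03, "wx": 0, "wy": 0, "wz": 0},
    {"claw": 0.1, "dx": -0.04, "dy": 0, "dz": 0.03, "wx": 0, "wy": 0, "wz": 0},
  ],
)

```text
t: 29.72
position: [0.4566, -0.2913, 0.2594]
tcp_rot: [-1.572, 0.001, 1.665]
wrist_force: [1.6, -0.9, 0.4]
opening: 0.0516
```

>>> step_arm(
  moves=[
    {"claw": 0.1, "dx": -0.05, "dy": 0, "dz": 0.01, "wx": 0, "wy": 0, "wz": 0},
    {"claw": 0.1, "dx": -0.05, "dy": 0, "dz": 0.01, "wx": 0, "wy": 0, "wz": 0},
    {"claw": 0.1, "dx": 0, "dy": 0, "dz": 0, "wx": 0, "wy": 0, "wz": 0},
  ],
)

```text
t: 30.1
position: [0.4458, -0.3943, 0.2581]
tcp_rot: [-1.571, -0.001, 1.661]
wrist_force: [0.7, 0.0, -1.1]
opening: 0.0513
```

Run:
```python
from h import *
s=manip.observe();print(s["t"],s["position"],s["wrist_force"])
t,q=cam("top"),cam("side")
c=np.array([.5825,-.1128]);
for n,ang,r,z in(("handle",-132.5,.095,.176),("mark",22.5,.07,.135)):
    X=(c[0]+r*np.cos(np.radians(ang)),c[1]+r*np.sin(np.radians(ang)),z);print(n,np.round(proj(t,X),1),np.round(proj(q,X),1))
save("c11",np.vstack([np.hstack([g(t["image"],310,220,80,60,5),g(q["image"],225,195,80,60,5)]),np.hstack([cv2.resize(t["image"],(400,300)),cv2.resize(q["image"],(400,300))])]))
```

```text
30.1 [ 0.44576208 -0.39427873  0.25812379] [ 0.72145651  0.03914329 -1.06976882]
handle [371.8 276.1] [249.1 194.5]
mark [336.  230.1] [276.8 266.7]
```

View pics/c11.png

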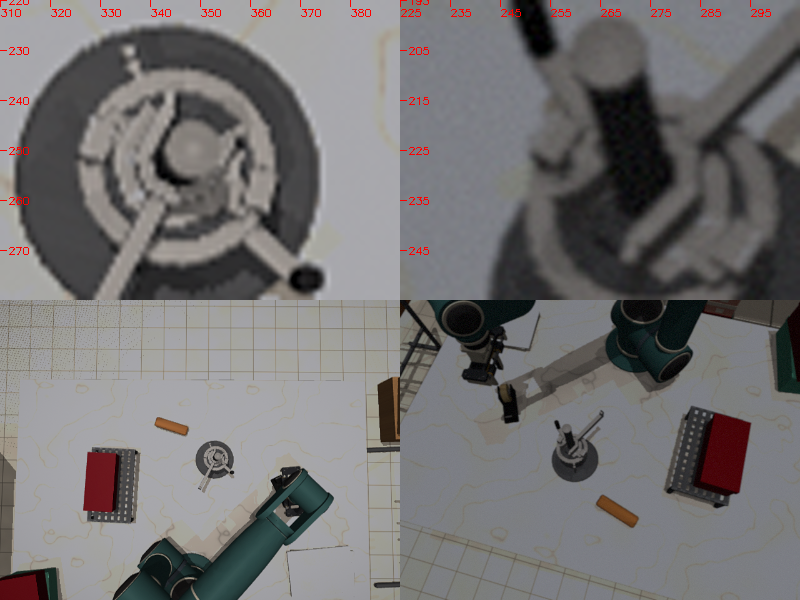

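The handle is at (371.6,276), against a predicted (371.8,276.1). The pointer lines up with the mark tab at (336,232), the left claw sits over the ear at (330,249), the arm points to the stand's -x, and the bystanders look unmoved.

```bash
python3 -c "
from workcell import manip
print(manip.job_done())"
```

```text
the job is handed in; nothing more can be done
None
```

The hook arm is on the stand and locked, and I handed the job in at about 30 s of the 72 s allowed.

- **Fetching:** I pulled the hook arm out from under the shelf with a tilted grasp, set it down, and gripped it again further back along the bar.
- **Seating:** I slid its open hub sideways onto the post, with one light touch of about 6 N, and let it down over the key. I pushed down at most about 20 N before letting go.
- **Locking:** I swung the ring clockwise about 75° to its stop, where the handle stopped moving as the wrist force rose to about 42 N. I then eased off, let go and moved the arm clear.

**Last checks**
- The handle appears in the top view within 0.2 px of its predicted locked position.
- The pointer lines up with the mark.
- The claw that can be seen clearly sits over its ear.
- The shoe box, tape stand and brush look unmoved.

**Disagreements**
- The hub touched down with the tool about 3 mm higher than I had worked out. I put this down to the arm sagging nose-down or slipping in the grip, and levelled it slightly before release.
- I could only confirm the seated height indirectly: the arm's tip showed at about the right height in the wrist camera (good to about 2 mm), and the ring turned freely to its stop.
- While gripping the handle, the tool sat about 4 mm higher than commanded, with about 6 N upward on it. I did not find out why.

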